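Index the autosampler carousel

TASK

Push the vial carousel round by its finger post, gently and without gripping it, until the index line on its rim lines up with the long target line on the white ring around it. Then press the push button on the housing all the way in and let it come back out. Do not turn the white ring, do not press the button before the lines meet, and leave the bottle, jar, wrench and spare vial where they are.

Things in the scene. Friction and masses are not known exactly. Their poses are not given: they have to be found in the camera images.
- housing: White autosampler tray housing, fixed to the bench, 240 x 320 x 45 mm (x, y, z). Origin on the bench directly below the carousel's axis; z up. The box spans x -120 to 120 mm and y -130 to 190 mm in its frame. It stands at varying places and yaws.
- carousel: Grey metal turntable, 166 mm diameter, on a vertical axis; turns either way over a full turn, cannot lift. Steady drag 0.12 N m (2 N at the post): stays where left. Origin on the axis 45 mm above the bench, z up, x to its index line. Top face 70 mm above the bench. Central hub 28 mm wide, 10 mm high. Seven fixed vials, 13 mm high, 12 mm wide, at 56 mm radius within 1.26 rad of the index line.
- index_mark (a point): Outer end of the index line: a black line 5 mm wide and 20 mm long, radial, at the rim of the carousel's top face, 83 mm from the axis, 70 mm above the bench.
- post_top (a point): Centre of the top of the finger post, an upright black cylinder 14 mm in diameter, fixed to the carousel 58 mm from its axis, directly opposite the index line. It stands 34 mm above the carousel's top face; its top is 104 mm above the bench.
- target_line (a point): Inner end of the target line, 83 mm from the axis, 70 mm above the bench. Black line 5 mm wide, 21 mm long, across the full width of the white ring (83 to 105 mm from the axis, top 68 mm above the bench); the ring's other lines are short and thin. At its outer end a white tab 16 mm wide, 102 to 114 mm from the axis, top 73 mm above the bench. The ring is stiff (0.6 N m).
- enter_button_top (a point): Centre of the top of the round black push button, 28 mm in diameter, on a grey base on the housing's top, 152 mm from the carousel's axis in the housing's +y direction. It is pressed straight down.
- enter_button (a joint): Travel of the push button in m: 0 is out, 0.006 is all the way in. A spring returns it; all the way in takes about 5 N.
- spare_vial: Bystander: loose amber vial, 22 mm diameter, 46 mm tall, standing on a corner of the housing's top. Origin at the centre of its underside.
- solvent_bottle: Bystander: amber bottle, 66 mm diameter, 150 mm tall, standing on the bench on the housing's -y side. Origin at the centre of its underside.
- cap_jar: Bystander: white jar, 56 mm diameter, 60 mm tall, on the bench on the housing's +y side, beyond the button. Origin at the centre of its underside.
- wrench: Bystander: wrench, 150 mm long, lying on the bench beyond the housing (its +x side). Origin at its underside, near its middle; x along it.

How it is judged:
By the outcome, as a careful person would: the job done as asked, in the order asked, and still so for the second after the job is handed in, with the robot touching nothing.
It also fails if it takes over 72 s, if anything falls off the work surface, if the arm or the gripper's body presses on something with over 40 N, if the wrist force passes 120 N, or if a joint passes its speed limit or range.

ROBOT

A 7-joint arm with a two-finger parallel gripper is mounted at the origin on the work surface. World frame = base frame: x ahead of the robot, y to its left, z up, the work surface at z = 0. Lengths are in m, angles in rad, forces in N, time in s.
With the tool pointing down it reaches from about 0.4 to 0.875 m from the base axis. Payload 19.3 kg.
Tool frame: the origin (TCP) lies at the very end of the fingers, on their centre line; the grasp point (between the pads) lies 19 mm behind it; z points along the fingers, y is the line along which they close (so a half turn about z gives the same grasp; the last joint's range is limited). The gripper opens to 85 mm and grips with 20 to 120 N. Pads are 22 mm wide; open, the fingers measure 114 mm over their backs; the gripper's body (76 mm by 85 mm) begins 54 mm behind the grasp point. The pads swing forward as they close: fully open they stand 13 mm farther back than shut.
Start: joints at [1.123, 0.521, -0.036, 1.599, 0.021, 1.021, -0.113], TCP at [0.231, -0.581, 0.231] pointing down, gripper open.
Joint ranges: [-2.91, 2.91], [-0.3, 2.13], [-1.5, 1.42], [0.17, 2.43], [-1.26, 4.41], [0.16, 1.93], [-2.52, 2.52]. Speed limits (rad/s): [1.89, 1.89, 2.39, 2.39, 3.01, 3.01, 3.01].

INTERFACE

Orientations are given as [roll, pitch, yaw] about the fixed x, y, z axes, in that order (R = Rz(yaw) Ry(pitch) Rx(roll)).
In Python, from cell import r gives the robot as it stands.
- The arm moves only by the tool play_rows, never from a script. Its argument "increments" is a list of rows, each a list of 3 entries, a list of its own where there are three numbers: the shift along the world's x, y, z in cm, then the turn, a rotation vector about the world's x, y, z in rad, then the finger opening in cm, from 0 to 8.54. In form: [[[tx, ty, tz], [ax, ay, az], jaw], ...]. A call has 1 to 8 rows; each row is the pose to reach, as a shift and turn from the pose commanded when the call began; what a row does not reach only later rows make up. A row lasts 1/10 s, in which the tool goes at most 50 mm and 8.59 degrees, less where a joint would pass 70% of its speed; a pose out of reach is approached as far as the arm can. A call with a gripper value outside its range is refused whole. The fingers move at their own pace and stop on an object; "newtons" is the grip in N (left out, the last holds). Time passes only in rows, so rows that repeat a pose let the fingers close. It gives the time, the measured TCP pose, the force, the opening and the grip force at its end, in the units of the state.
- r.get_state(): the state, without advancing time (a new reading comes with each control period).
- r.camera(name): name is "scene" or "side" or "wrist"; returns a dict with "img" (420x560x3 uint8, red, green, blue), "range_z" (420x560 float32, m along the optical axis (not along the pixel's ray), 0 where there is no reading), "fx", "fy", "cx", "cy" (pixels), "rvec" (rotation vector, rad) and "tvec" (3), from world to camera coordinates, as OpenCV has them; the wrist camera has in their place "mount" (4x4, takes a point from camera to tool coordinates, whose origin is the TCP and whose axes are the flange's). Camera axes: x right, y down, z forward; pixel columns grow to the right and rows downward; lengths in m; the calibration is good to about 2 mm. A picture is of the moment at which its call begins: read the wrist's pose just before it.
- r.hand_in(): hands the job in; it is judged then, once.
Trained networks look in the newest picture that a camera, given by its name, has taken for a name from the list of things; names that differ only in an ending like _2 or _b are one class to them, and where a whole thing is asked for, a point or a joint stands for the part that bears it (a point fixed in the world has none). Each returns a list of dicts, best first, with "conf" (0 to 1); they miss things now and then, are a little off and sometimes report something else, mostly with a low value. They report only what shows in the picture. A call takes as long as a camera call.
- r.boxes_of(camera, query): "rect" ([left, top, width, height] in pixels, round what is visible of it).
- r.spot_point(camera, query): "centre" ([column, row] in pixels: a listed point, or the origin of a listed thing).
The state is a dict: "time_s": time; "qpos": joint angles; "joint_velocities": joint speeds; "tau": joint torques, N m; "eef_pos": TCP position; "ee_rot": TCP orientation; "force": force on the tool from outside, world axes, zero at the start; "torque": the same for the moment, N m; "gripper_width": finger opening in m; "grasp_force": force on a finger pad.
Only numpy, scipy, OpenCV 4.12 (cv2) and the standard library are available. Lean on these libraries where they do the work, as an engineer would, in place of code of your own. Each camera call takes 0.05 s, during which the arm holds its last target. There are 200 camera calls.

## Working session

There is one attempt and no reset: what is moved stays moved. The work goes in short steps, Python scripts to look and compute and a tool call to move; the robot and the scene stay as the last step left them, time stands still between calls to the robot, and variables do not carry over. Pictures are saved under pics/ and viewed, at most 10 in all, crops included, and the job is handed in when it is done.

Besides the shell and the picture viewer there is one more tool, called after "Emit:" by a JSON object that holds its "op" and its "data", one argument or row to a line. play_rows: Moves the arm, as the interface text tells. Its arguments: {"type":"object","properties":{"increments":{"type":"array","items":{"type":"array"}},"newtons":{"type":"number"}},"required":["increments"]}

```bash
mkdir -p pics
cat > h.py <<'E'
from cell import r
import numpy as np, cv2
def cam(n):
    s=r.get_state(); c=r.camera(n); c['s']=s; return c
def T(c):
    if 'mount' in c:
        from scipy.spatial.transform import Rotation as R
        M=np.eye(4); M[:3,:3]=R.from_euler('xyz',c['s']['ee_rot']).as_matrix(); M[:3,3]=c['s']['eef_pos']
        return M@np.array(c['mount'])
    M=np.eye(4); M[:3,:3]=cv2.Rodrigues(np.array(c['rvec'],float))[0]; M[:3,3]=np.ravel(c['tvec']); return np.linalg.inv(M)
def atz(c,uv,z):
    M=T(c); d=M[:3,:3]@np.array([(uv[0]-c['cx'])/c['fx'],(uv[1]-c['cy'])/c['fy'],1]); o=M[:3,3]
    return o+d*(z-o[2])/d[2]
def atd(c,uv):
    u,v=int(round(uv[0])),int(round(uv[1])); z=float(c['range_z'][v,u]); M=T(c)
    return M[:3,:3]@np.array([(uv[0]-c['cx'])/c['fx']*z,(uv[1]-c['cy'])/c['fy']*z,z])+M[:3,3]
def save(c,n): cv2.imwrite('pics/'+n,c['img'][:,:,::-1])
E
python3 - <<'E'
from h import *
np.set_printoptions(precision=4,suppress=True)
s=r.get_state(); print(s)
H=dict(index_mark=.07,post_top=.104,target_line=.07,enter_button_top=.06,carousel=.045,spare_vial=.045,solvent_bottle=0,cap_jar=0)
for n in('scene','side'):
    c=cam(n); save(c,n+'0.png'); print(n,T(c)[:3,3],c['fx'])
    for q,z in H.items():
        for d in r.spot_point(n,q)[:2]: print(q,d['conf'],d['centre'],atz(c,d['centre'],z),atd(c,d['centre']))
E
```

```text
{'time_s': 0.0, 'qpos': array([ 1.1228,  0.522 , -0.0363,  1.6   ,  0.0212,  1.0211, -0.1128]), 'joint_velocities': array([ 0.001 , -0.0006,  0.0004,  0.0012,  0.0007, -0.0006, -0.0013]), 'tau': array([  0.0008, -92.7112,   1.9805, -36.9935,   0.018 ,   0.0081,
         0.0001]), 'eef_pos': array([ 0.2304, -0.5806,  0.2307]), 'ee_rot': array([-3.1405,  0.0001,  0.3778]), 'force': array([-0.1917, -0.0689,  0.7474]), 'torque': array([0.0252, 0.022 , 0.0153]), 'grasp_force': 0.0, 'gripper_width': 0.08542859847735214}
scene [ 0.9899 -0.5781  0.9197] 510.2656600004573
index_mark 0.58 [233.8, 199.0] [0.5046 0.086  0.07  ] [0.5046 0.086  0.07  ]
post_top 0.92 [258.2, 234.7] [ 0.6241 -0.0013  0.104 ] [ 0.624  -0.0011  0.1038]
target_line 0.9 [287.8, 231.9] [0.6603 0.0623 0.07  ] [0.6604 0.0622 0.0701]
enter_button_top 0.65 [269.9, 180.6] [0.5401 0.1899 0.06  ] [0.5434 0.1842 0.0663]
carousel 0.61 [252.0, 233.8] [0.5843 0.0357 0.045 ] [0.5961 0.0179 0.0704]
spare_vial 0.72 [188.7, 258.7] [ 0.5043 -0.0919  0.045 ] [ 0.5115 -0.099   0.0578]
solvent_bottle 0.6 [195.5, 326.8] [ 0.5943 -0.1993  0.
[... 251 characters left out ...]
8 [225.8, 216.5] [0.5185 0.0778 0.07  ] [0.5186 0.0799 0.0682]
post_top 0.67 [331.2, 226.3] [ 0.7303 -0.0277  0.104 ] [0.7658 0.0761 0.0056]
post_top 0.59 [280.8, 226.1] [ 0.6265 -0.0101  0.104 ] [ 0.6266 -0.0095  0.1035]
target_line 0.68 [290.4, 215.8] [0.6612 0.0568 0.07  ] [0.6619 0.0598 0.0673]
enter_button_top 0.47 [230.5, 187.1] [0.541  0.1953 0.06  ] [0.5405 0.189  0.0649]
carousel 0.97 [255.3, 235.6] [0.578  0.0321 0.045 ] [0.5748 0.0074 0.0685]
spare_vial 0.78 [227.8, 284.2] [ 0.5038 -0.0985  0.045 ] [ 0.5035 -0.1071  0.0547]
solvent_bottle 0.68 [282.1, 334.0] [ 0.5957 -0.2012  0.    ] [ 0.5897 -0.2298  0.0403]
cap_jar 0.8 [218.3, 179.9] [0.5176 0.309  0.    ] [0.5166 0.2857 0.0175]
```

```bash
python3 -c "
import cv2,numpy as np
a=cv2.imread('pics/scene0.png');b=cv2.imread('pics/side0.png');print(a.shape)"
```

```text
(420, 560, 3)
```

View pics/scene0.png

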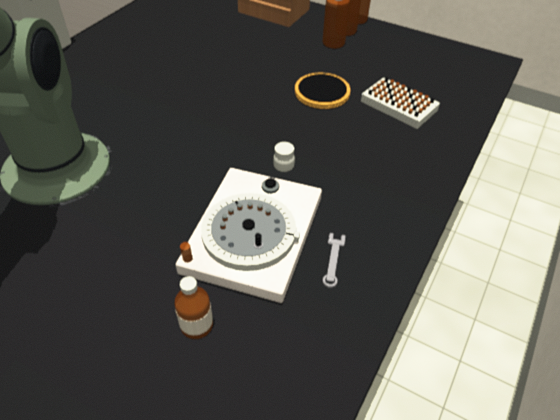

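View pics/side0.png

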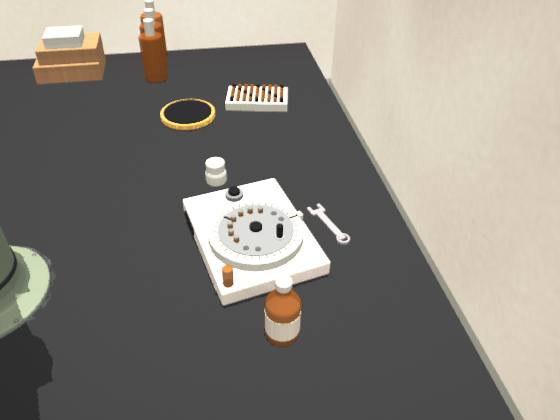

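The scene view shows the hub at about (249,225), the post at (258,238), the index line near (236,203) and the target tab at (293,236). The side view agrees with this. I'll move over the carousel for a closer look.

Emit:
{"op": "play_rows", "data": {
  "increments": [
    [[2, 4, 1.5], [0, 0, 0.15], 0],
    [[4, 8, 3], [0, 0, 0.3], 0],
    [[6.5, 12, 5], [0, 0, 0.45], 0],
    [[9, 16, 7], [0, 0, 0.6], 0],
    [[11, 20, 9], [0, 0, 0.75], 0],
    [[13, 24, 10], [0, 0, 0.9], 0],
    [[15.5, 28, 11], [0, 0, 1.05], 0],
    [[18, 32, 12], [0, 0, 1.19], 0]
  ],
  "newtons": 20
}}

```text
time_s: 1.7
eef_pos: [0.411, -0.2593, 0.3521]
ee_rot: [3.141, 0.001, 1.574]
force: [1.2, -1.1, 0.6]
gripper_width: -0.0
grasp_force: 0.0
```

Emit:
{"op": "play_rows", "data": {
  "increments": [
    [[2, 4, 0], [0, 0, 0], 0],
    [[4, 8, 0], [0, 0, 0], 0],
    [[6.5, 12, 0], [0, 0, 0], 0],
    [[9, 15, 0], [0, 0, 0], 0],
    [[11, 18, 0], [0, 0, 0], 0],
    [[13, 21, 0], [0, 0, 0], 0],
    [[15, 24, 0], [0, 0, 0], 0],
    [[17, 26, 0], [0, 0, 0], 0]
  ]
}}

```text
time_s: 2.5
eef_pos: [0.5811, 0.0014, 0.3514]
ee_rot: [3.141, -0.0, 1.569]
force: [0.6, -0.6, 0.0]
gripper_width: -0.0003
grasp_force: 0.0
```

Emit:
{"op": "play_rows", "data": {
  "increments": [
    [[0, 0, 0], [0, 0, 0], 0],
    [[0, 0, 0], [0, 0, 0], 0],
    [[0, 0, 0], [0, 0, 0], 0],
    [[0, 0, 0], [0, 0, 0], 0]
  ]
}}

```text
time_s: 2.9
eef_pos: [0.5802, -0.0019, 0.3515]
ee_rot: [3.141, 0.0, 1.566]
force: [-0.5, -0.4, -0.1]
gripper_width: 0.0002
grasp_force: 0.0
```

Run:
```python
from h import *
np.set_printoptions(precision=4,suppress=True)
c=cam('wrist'); save(c,'w1.png'); print(c['mount'],c['s']['eef_pos'],c['s']['ee_rot'],c['s']['qpos'],c['s']['time_s'])
for q,z in dict(index_mark=.07,post_top=.104,target_line=.07,enter_button_top=.065).items():
    for d in r.spot_point('wrist',q)[:2]: print(q,d['conf'],d['centre'],atz(c,d['centre'],z),atd(c,d['centre']))
```

```text
[[ 0.0004 -0.949  -0.3153  0.0814]
 [ 1.      0.0001  0.0008  0.0012]
 [-0.0008 -0.3153  0.949  -0.1426]
 [ 0.      0.      0.      1.    ]] [ 0.5802 -0.0019  0.3515] [3.1414 0.0005 1.5665] [ 0.3063  0.3917 -0.5689  1.5389  0.2173  1.2745 -0.2961] 2.9
index_mark 0.84 [223.0, 95.5] [0.511  0.0833 0.07  ] [0.5106 0.0833 0.0677]
post_top 0.63 [318.1, 169.7] [ 0.6288 -0.004   0.104 ] [ 0.6288 -0.0041  0.1034]
target_line 0.74 [339.7, 117.3] [0.6581 0.0565 0.07  ] [0.6585 0.0563 0.0681]
enter_button_top 0.78 [251.3, 7.2] [0.5491 0.1807 0.065 ] [0.5492 0.1802 0.0671]
```

View pics/w1.png

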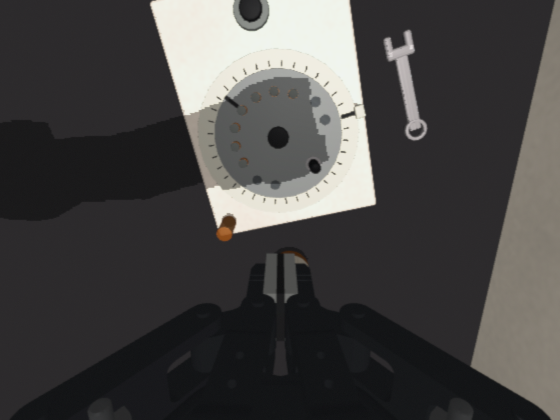

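The wrist view shows the hub at (278,138), the index line at about (226–238, 96–107), the target line and tab at (342–362, 115) and the post top at (314,165). I'll rectify it onto the z=0.07 plane to get exact angles.

```bash
cat >> h.py <<'E'
def rect(c,z,x0=.46,y0=-.09,w=.24,px=2400):
    # rectified top view at height z: col=(x-x0)*px, row=(y0+w-y)*px
    M=np.linalg.inv(T(c)); K=np.array([[c['fx'],0,c['cx']],[0,c['fy'],c['cy']],[0,0,1]])
    H=K@np.c_[M[:3,0],M[:3,1],M[:3,2]*z+M[:3,3]]
    A=np.array([[1/px,0,x0],[0,-1/px,y0+w],[0,0,1]])
    n=int(w*px); return cv2.warpPerspective(c['img'],np.linalg.inv(H@A),(n,n),flags=cv2.INTER_LINEAR)
def ring(im,ctr,rad,x0=.46,y0=-.09,w=.24,px=2400,n=1440):
    a=np.arange(n)*2*np.pi/n-np.pi
    g=cv2.cvtColor(im,cv2.COLOR_RGB2GRAY).astype(np.float32)
    P=[cv2.remap(g,((ctr[0]+q*np.cos(a)-x0)*px).astype(np.float32)[None],((y0+w-ctr[1]-q*np.sin(a))*px).astype(np.float32)[None],1)[0] for q in rad]
    return np.degrees(a),np.mean(P,0)
E
python3 - <<'E'
from h import *
c=cam('wrist'); im=rect(c,.07); cv2.imwrite('pics/r1.png',im[:,:,::-1])
print('hub z.08',atz(c,(278,138),.08),'post',atz(c,(314,165),.104))
E
```

```text
hub z.08 [0.57960458 0.03265836 0.08      ] post [0.62375646 0.0026255  0.104     ]
```

View pics/r1.png

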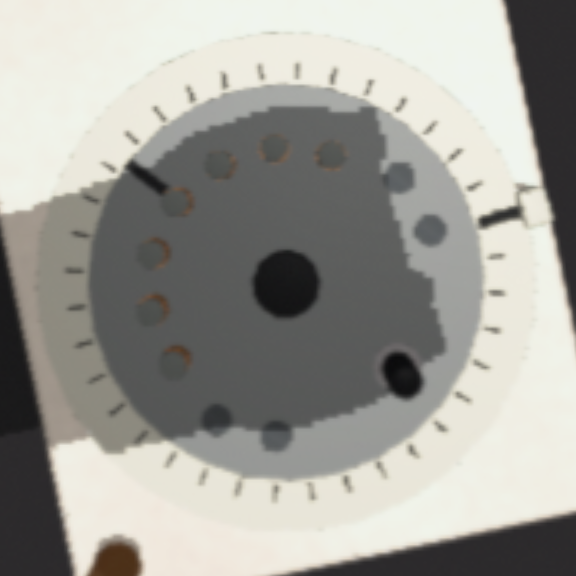

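Circle fit: axis (0.580, 0.032), index line at 142.8°, target at 17.1°, and post at −37.2°, which agrees with the detected post position. The carousel has to turn −125.7° (clockwise), which I'll do with the closed fingers. First I'll come down behind the post on its counter-clockwise side.

Emit:
{"op": "play_rows", "data": {
  "increments": [
    [[1, 0.4, -1], [0, 0, 0.13], 0],
    [[2, 0.8, -3], [0, 0, 0.27], 0],
    [[3, 1.2, -5], [0, 0, 0.4], 0],
    [[4, 1.5, -8], [0, 0, 0.53], 0],
    [[5, 1.8, -11], [0, 0, 0.67], 0],
    [[6, 2.1, -14], [0, 0, 0.8], 0],
    [[6.4, 2.3, -16.5], [0, 0, 0.925], 0],
    [[6.4, 2.3, -19], [0, 0, 0.925], 0]
  ]
}}

```text
time_s: 4.0
eef_pos: [0.6447, 0.0223, 0.1598]
ee_rot: [3.141, -0.001, 2.498]
force: [0.2, -0.2, 0.1]
gripper_width: -0.0
grasp_force: 0.0
```

Emit:
{"op": "play_rows", "data": {
  "increments": [
    [[0, 0, -1.5], [0, 0, 0], 0],
    [[0, 0, -3], [0, 0, 0], 0],
    [[0, 0, -4.5], [0, 0, 0], 0],
    [[0, 0, -6], [0, 0, 0], 0],
    [[0, 0, -7.1], [0, 0, 0], 0],
    [[0, 0, -7.1], [0, 0, 0], 0],
    [[0, 0, -7.1], [0, 0, 0], 0]
  ]
}}

```text
time_s: 4.7
eef_pos: [0.6447, 0.0222, 0.0905]
ee_rot: [3.141, 0.0, 2.493]
force: [0.5, -0.3, -0.2]
gripper_width: 0.0001
grasp_force: 0.0
```

Run:
```python
from h import *
np.set_printoptions(precision=4,suppress=True)
s=r.get_state(); print(s['eef_pos'],s['ee_rot'],s['force'],s['qpos'],s['time_s'])
for n in('scene','side'):
    c=cam(n); a=c['img'][180:270,200:330]; cv2.imwrite('pics/%s2.png'%n,cv2.resize(a,None,fx=4,fy=4,interpolation=2)[:,:,::-1])
a=np.hstack([cv2.imread('pics/scene2.png')[:,:400],cv2.imread('pics/side2.png')[:,:400]]); cv2.imwrite('pics/both2.png',a)
# plan
ax=np.array([.5798,.0323]); p0=s['eef_pos'][:2]
def P(t,q): t=np.radians(t); return ax+.058*np.array([np.cos(t),np.sin(t)])+q*np.array([-np.sin(t),np.cos(t)])
prev=p0;base=p0
for i,t in enumerate(np.r_[-37.2,np.linspace(-37.2,-162.9,33)[1:]]):
    if i%8==1: base=P(prev_t,.024); tb=prev_t
    if i==0: print('first',(P(t,.024)-p0)*100)
    else: print(i,np.round((P(t,.024)-base)*100,2),round(np.radians(t-tb),3))
    prev_t=t
```

```text
[0.6447 0.0222 0.0905] [3.1414 0.0001 2.4928] [ 0.5081 -0.2874 -0.2381] [ 0.2811  0.7958 -0.6425  1.626   0.5706  0.9148  0.3477] 4.7
first [-0.4206 -0.5863]
1 [-0.12 -0.41] -0.069
2 [-0.27 -0.81] -0.137
3 [-0.45 -1.21] -0.206
4 [-0.66 -1.58] -0.274
5 [-0.89 -1.95] -0.343
6 [-1.14 -2.29] -0.411
7 [-1.42 -2.62] -0.48
8 [-1.72 -2.93] -0.548
9 [-0.32 -0.29] -0.069
10 [-0.66 -0.55] -0.137
11 [-1.02 -0.79] -0.206
12 [-1.39 -1.01] -0.274
13 [-1.77 -1.2 ] -0.343
14 [-2.17 -1.36] -0.411
15 [-2.58 -1.5 ] -0.48
16 [-3.  -1.6] -0.548
17 [-0.42 -0.08] -0.069
18 [-0.85 -0.13] -0.137
19 [-1.28 -0.15] -0.206
20 [-1.71 -0.14] -0.274
21 [-2.14 -0.1 ] -0.343
22 [-2.56 -0.03] -0.411
23 [-2.98  0.07] -0.48
24 [-3.39  0.19] -0.548
25 [-0.4   0.15] -0.069
26 [-0.79  0.33] -0.137
27 [-1.17  0.54] -0.206
28 [-1.53  0.78] -0.274
29 [-1.88  1.03] -0.343
30 [-2.2   1.31] -0.411
31 [-2.51  1.61] -0.48
32 [-2.79  1.94] -0.548
```

View pics/both2.png

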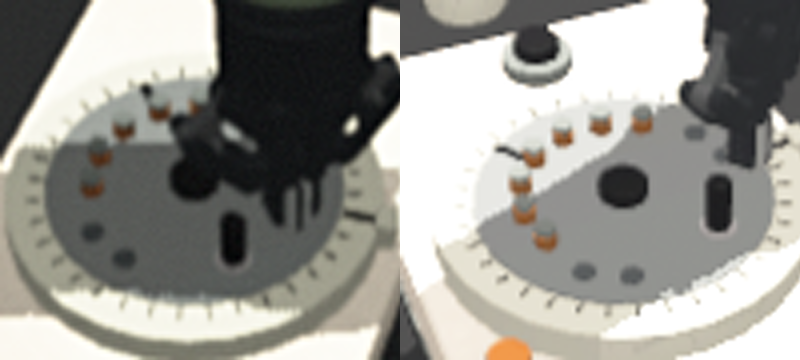

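Both crops show the closed fingers just behind the post (scene crop post at (233,240), fingers at (300,205)), with a clear gap. I'll push now and check partway.

Emit:
{"op": "play_rows", "data": {
  "increments": [
    [[-0.2, -0.3, 0], [0, 0, 0], 0],
    [[-0.4, -0.6, 0], [0, 0, 0], 0]
  ]
}}

```text
time_s: 5.0
eef_pos: [0.6405, 0.0158, 0.0907]
ee_rot: [3.141, 0.001, 2.493]
force: [0.0, -0.0, -0.2]
gripper_width: -0.0002
grasp_force: 0.0
```

Emit:
{"op": "play_rows", "data": {
  "increments": [
    [[-0.12, -0.41, 0], [0, 0, -0.069], 0],
    [[-0.27, -0.81, 0], [0, 0, -0.137], 0],
    [[-0.45, -1.21, 0], [0, 0, -0.206], 0],
    [[-0.66, -1.58, 0], [0, 0, -0.274], 0],
    [[-0.89, -1.95, 0], [0, 0, -0.343], 0],
    [[-1.14, -2.29, 0], [0, 0, -0.411], 0],
    [[-1.42, -2.62, 0], [0, 0, -0.48], 0],
    [[-1.72, -2.93, 0], [0, 0, -0.548], 0]
  ]
}}

```text
time_s: 5.8
eef_pos: [0.6237, -0.0137, 0.0907]
ee_rot: [3.14, 0.0, 1.942]
force: [3.8, -0.1, -1.3]
gripper_width: -0.0002
grasp_force: 1.4
```

Emit:
{"op": "play_rows", "data": {
  "increments": [
    [[-0.32, -0.29, 0], [0, 0, -0.069], 0],
    [[-0.66, -0.55, 0], [0, 0, -0.137], 0],
    [[-1.02, -0.79, 0], [0, 0, -0.206], 0],
    [[-1.39, -1.01, 0], [0, 0, -0.274], 0],
    [[-1.77, -1.2, 0], [0, 0, -0.343], 0],
    [[-2.17, -1.36, 0], [0, 0, -0.411], 0],
    [[-2.58, -1.5, 0], [0, 0, -0.48], 0],
    [[-3.0, -1.6, 0], [0, 0, -0.548], 0]
  ]
}}

```text
time_s: 6.6
eef_pos: [0.5936, -0.0302, 0.0907]
ee_rot: [3.14, 0.0, 1.393]
force: [2.0, -3.1, -0.3]
gripper_width: -0.0002
grasp_force: 1.6
```

Run:
```python
from h import *
np.set_printoptions(precision=4,suppress=True)
s=r.get_state(); print(s['eef_pos'],s['ee_rot'],s['force'],s['torque'],s['qpos'])
for n in('scene','side'):
    c=cam(n)
    for q,z in dict(index_mark=.07,post_top=.104,target_line=.07).items():
        for d in r.spot_point(n,q)[:1]:
            p=atz(c,d['centre'],z); e=p[:2]-[.5798,.0323]; print(n,q,d['conf'],p,np.hypot(*e),np.degrees(np.arctan2(e[1],e[0])))
```

```text
[ 0.5936 -0.0302  0.0907] [3.1401 0.0003 1.3931] [ 2.0488 -3.1241 -0.3185] [-0.6129 -0.5692  0.0224] [ 0.2137  0.6746 -0.3804  1.7792  0.3471  0.7529 -0.5245]
scene index_mark 0.9 [0.5765 0.1122 0.07  ] 0.07992903385799024 92.39387528577686
scene post_top 0.94 [ 0.5696 -0.0282  0.104 ] 0.06140678854193338 -99.59421361390713
side index_mark 0.57 [0.5848 0.0942 0.07  ] 0.06210788468718193 85.4043254723761
side post_top 0.68 [ 0.5778 -0.0369  0.104 ] 0.06926458503099536 -91.65197101035871
side target_line 0.82 [0.6666 0.0597 0.07  ] 0.09104161529403634 17.544045258257686
```

The post is moving with about 3 N of force and the carousel lags the pusher, as planned. I'll continue.

Emit:
{"op": "play_rows", "data": {
  "increments": [
    [[-0.42, -0.08, 0], [0, 0, -0.069], 0],
    [[-0.85, -0.13, 0], [0, 0, -0.137], 0],
    [[-1.28, -0.15, 0], [0, 0, -0.206], 0],
    [[-1.71, -0.14, 0], [0, 0, -0.274], 0],
    [[-2.14, -0.1, 0], [0, 0, -0.343], 0],
    [[-2.56, -0.03, 0], [0, 0, -0.411], 0],
    [[-2.98, 0.07, 0], [0, 0, -0.48], 0],
    [[-3.39, 0.19, 0], [0, 0, -0.548], 0]
  ]
}}

```text
time_s: 7.8
eef_pos: [0.5594, -0.028, 0.0903]
ee_rot: [3.141, 0.0, 0.846]
force: [0.3, -3.8, 0.6]
gripper_width: 0.0
grasp_force: 1.7
```

Emit:
{"op": "play_rows", "data": {
  "increments": [
    [[-0.4, 0.15, 0], [0, 0, -0.069], 0],
    [[-0.79, 0.33, 0], [0, 0, -0.137], 0],
    [[-1.17, 0.54, 0], [0, 0, -0.206], 0],
    [[-1.53, 0.78, 0], [0, 0, -0.274], 0],
    [[-1.88, 1.03, 0], [0, 0, -0.343], 0],
    [[-2.2, 1.31, 0], [0, 0, -0.411], 0],
    [[-2.51, 1.61, 0], [0, 0, -0.48], 0],
    [[-2.79, 1.94, 0], [0, 0, -0.548], 0]
  ]
}}

```text
time_s: 8.6
eef_pos: [0.5311, -0.0084, 0.0902]
ee_rot: [3.141, 0.001, 0.298]
force: [-1.7, -4.4, 0.3]
gripper_width: -0.0002
grasp_force: 1.6
```

Run:
```python
from h import *
np.set_printoptions(precision=4,suppress=True)
s=r.get_state(); print(s['eef_pos'],s['ee_rot'],s['force'],s['qpos'])
ims=[]
for n in('scene','side'):
    c=cam(n)
    for q,z in dict(index_mark=.07,post_top=.104,target_line=.07).items():
        for d in r.spot_point(n,q)[:1]:
            p=atz(c,d['centre'],z); e=p[:2]-[.5798,.0323]; print(n,q,d['conf'],p,np.hypot(*e),np.degrees(np.arctan2(e[1],e[0])))
    ims.append(rect(c,.07,px=1660))
cv2.imwrite('pics/r3.png',np.hstack(ims)[:,:,::-1])
```

```text
[ 0.5311 -0.0084  0.0902] [3.1413 0.001  0.2983] [-1.7184 -4.3506  0.3033] [-0.0278  0.5769 -0.0926  1.9564  0.0886  0.6129 -1.4505]
scene index_mark 0.86 [0.653  0.0602 0.07  ] 0.07832081058916775 20.902459340940077
scene post_top 0.65 [0.5252 0.0077 0.104 ] 0.05989665483166907 -155.75170545511463
scene target_line 0.83 [0.659  0.0598 0.07  ] 0.08380815805594784 19.151173689219238
side index_mark 0.61 [0.6555 0.0523 0.07  ] 0.0783279728308197 14.76127531308649
side post_top 0.89 [0.5276 0.0052 0.104 ] 0.05882877791397376 -152.61756378689128
side target_line 0.82 [0.6658 0.0537 0.07  ] 0.08864478586368858 13.941790238178775
```

View pics/r3.png

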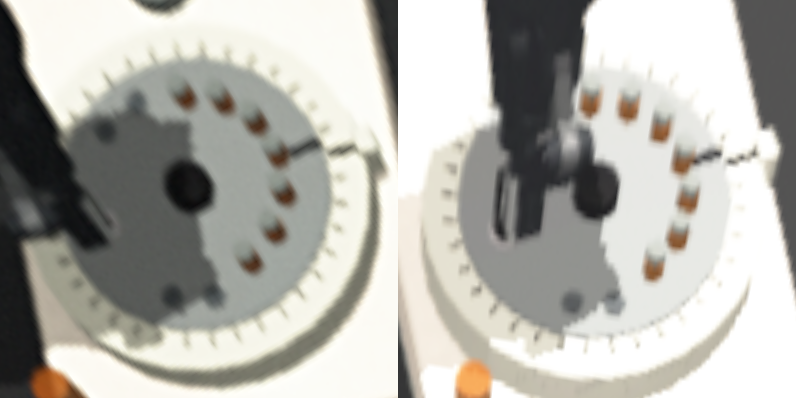

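The index line is a few degrees short of the target line in both views (scene panel: index end (320,144), target inner end (330,151)). I'll measure the gap from angular profiles.

```bash
cat > gap.py <<'E'
from h import *
def gap(n):
    c=cam(n); M=np.array([.5798,.0323]); best=None
    im=rect(c,.07,px=4000); im2=rect(c,.068,px=4000)
    # camera-specific centre: refine by requiring both lines be radial: report angle per radius
    out=[]
    for R in (66,70,74,78,86,90,94,98):
        a,p=ring(im if R<83 else im2,M,np.array([R-1,R,R+1])/1e3,px=4000,n=2880)
        m=(a>2)&(a<35); A=a[m]; P=p[m]; w=np.clip(np.median(P)-25-P,0,None)
        k=np.argmax(cv2.GaussianBlur(w[None],(0,0),8)[0]); s=abs(A-A[k])<3.5
        ang=np.radians((A[s]*w[s]).sum()/(w[s].sum()+1e-9)); out.append(M+R/1e3*np.array([np.cos(ang),np.sin(ang)]))
    out=np.array(out); d=out-M; print(n,np.round(np.degrees(np.arctan2(d[:,1],d[:,0])),2),np.round(np.hypot(d[:,0],d[:,1]),3))
if __name__=='__main__':
    import sys
    for n in sys.argv[1:]: gap(n)
E
python3 gap.py scene side
```

```text
scene [23.81 23.66 23.26 23.07 18.99 18.66 18.65 18.15] [0.066 0.07  0.074 0.078 0.086 0.09  0.094 0.098]
side [19.83 19.68 19.89 19.38 15.41 16.04 15.56 16.25] [0.066 0.07  0.074 0.078 0.086 0.09  0.094 0.098]
```

Emit:
{"op": "play_rows", "data": {
  "increments": [
    [[-0.07, 0.08, 0], [0, 0, -0.016], 0],
    [[-0.13, 0.16, 0], [0, 0, -0.032], 0],
    [[-0.2, 0.24, 0], [0, 0, -0.049], 0],
    [[-0.26, 0.32, 0], [0, 0, -0.065], 0],
    [[-0.26, 0.32, 0], [0, 0, -0.065], 0],
    [[-0.26, 0.32, 0], [0, 0, -0.065], 0]
  ]
}}

```text
time_s: 9.7
eef_pos: [0.5289, -0.0046, 0.0903]
ee_rot: [-3.142, 0.0, 0.236]
force: [0.5, -0.8, 0.5]
gripper_width: -0.0
grasp_force: 0.5
```

```bash
python3 gap.py scene side
```

```text
scene [19.78 19.79 19.58 19.29 19.   18.67 18.64 18.16] [0.066 0.07  0.074 0.078 0.086 0.09  0.094 0.098]
side [16.02 16.04 16.1  15.97 15.41 16.03 15.56 16.25] [0.066 0.07  0.074 0.078 0.086 0.09  0.094 0.098]
```

The two cameras agree that the lines meet to within about 0.2°. I'll back off the post, rise and check from above.

Emit:
{"op": "play_rows", "data": {
  "increments": [
    [[0.4, -0.4, 0], [0, 0, 0], 0],
    [[0.7, -0.8, 0], [0, 0, 0], 0],
    [[0.8, -0.9, 2], [0, 0, 0], 0],
    [[0.8, -0.9, 5], [0, 0, 0], 0],
    [[2, 0, 8], [0, 0, 0], 0],
    [[4, 1.5, 11], [0, 0, 0], 0],
    [[6, 3, 14], [0, 0, 0], 0],
    [[8, 4.5, 17], [0, 0, 0], 0]
  ]
}}

```text
time_s: 10.6
eef_pos: [0.6096, 0.0404, 0.2618]
ee_rot: [-3.142, -0.0, 0.235]
force: [0.2, -1.1, -0.1]
gripper_width: 0.0003
grasp_force: 0.0
```

Emit:
{"op": "play_rows", "data": {
  "increments": [
    [[0, 0, 0], [0, 0, 0], 0],
    [[0, 0, 0], [0, 0, 0], 0],
    [[0, 0, 0], [0, 0, 0], 0]
  ]
}}

```text
time_s: 10.9
eef_pos: [0.6083, 0.0395, 0.2594]
ee_rot: [3.142, 0.002, 0.235]
force: [-1.1, -0.3, -0.4]
gripper_width: -0.0001
grasp_force: 0.0
```

```bash
python3 gap.py wrist scene
python3 - <<'E'
from h import *
c=cam('wrist'); print(c['s']['eef_pos'],c['s']['time_s']); im=rect(c,.07,x0=.56,y0=-.02,w=.14,px=4000)
cv2.imwrite('pics/r4.png',im[:,:,::-1])
for n in('wrist','scene','side'):
    c=cam(n)
    for d in r.spot_point(n,'enter_button_top')[:1]: print(n,d['conf'],atd(c,d['centre']),atz(c,d['centre'],.067))
E
```

```text
wrist [17.74 17.7  17.7  17.74 17.19 17.25 17.2  17.19] [0.066 0.07  0.074 0.078 0.086 0.09  0.094 0.098]
scene [19.82 19.76 19.75 19.26 19.27 18.66 18.65 18.14] [0.066 0.07  0.074 0.078 0.086 0.09  0.094 0.098]
[0.60830109 0.03955215 0.25952017] 11.0
wrist 0.87 [0.54662169 0.17934034 0.0670698 ] [0.54659212 0.17936541 0.067     ]
scene 0.4 [0.54317573 0.18183431 0.06818805] [0.54255238 0.18289458 0.067     ]
side 0.42 [ 0.5473445   0.28258324 -0.00074361] [0.54123045 0.19453993 0.067     ]
```

View pics/r4.png

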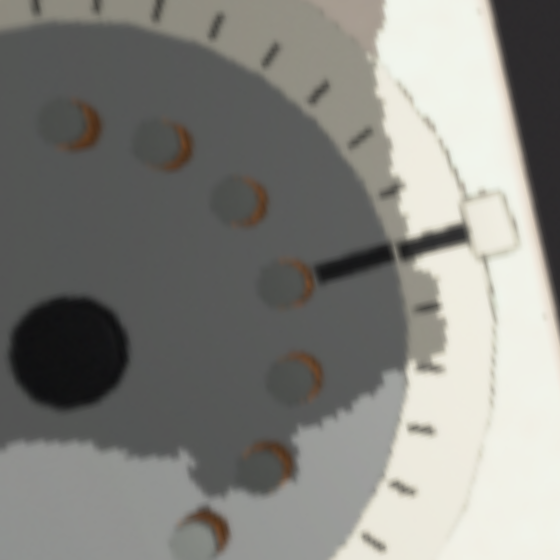

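The rectified wrist view shows the index line ending at (400,247), where the target line starts toward the tab at (468,232). They're collinear to 0.5° (0.7 mm). Next I'll go to the button at (0.547, 0.180), top z≈0.067.

Emit:
{"op": "play_rows", "data": {
  "increments": [
    [[-1, 2, 0], [0, 0, 0.06], 0],
    [[-2, 5, -1], [0, 0, 0.12], 0],
    [[-3, 8, -3], [0, 0, 0.2], 0],
    [[-4.5, 11, -6], [0, 0, 0.3], 0],
    [[-6.1, 14.1, -9], [0, 0, 0.4], 0],
    [[-6.1, 14.1, -12], [0, 0, 0.5], 0],
    [[-6.1, 14.1, -15], [0, 0, 0.5], 0],
    [[-6.1, 14.1, -17], [0, 0, 0.5], 0]
  ]
}}

```text
time_s: 12.15
eef_pos: [0.5467, 0.1819, 0.0885]
ee_rot: [-3.141, 0.001, 0.738]
force: [1.3, -0.4, 0.4]
gripper_width: -0.0001
grasp_force: 0.0
```

Emit:
{"op": "play_rows", "data": {
  "increments": [
    [[0, 0, 0], [0, 0, 0], 0],
    [[0, 0, -0.5], [0, 0, 0], 0],
    [[0, 0, -1], [0, 0, 0], 0],
    [[0, 0, -1], [0, 0, 0], 0],
    [[0, 0, -1], [0, 0, 0], 0]
  ]
}}

```text
time_s: 12.65
eef_pos: [0.5482, 0.1814, 0.0809]
ee_rot: [3.141, -0.001, 0.736]
force: [0.2, -0.1, 0.5]
gripper_width: -0.0002
grasp_force: 0.0
```

Run:
```python
from h import *
print(r.get_state())
ims=[cv2.resize(cam(n)['img'][140:240,200:300],None,fx=4,fy=4,interpolation=2) for n in('scene','side')]
cv2.imwrite('pics/b5.png',np.hstack(ims)[:,:,::-1])
```

```text
{'time_s': 12.65, 'qpos': array([-0.27952139,  0.65043984, -0.20194921,  1.83586378,  0.19595837,
        0.67377716, -1.4299281 ]), 'joint_velocities': array([-5.47257450e-04, -4.66828156e-05,  9.30818663e-04, -9.65296575e-04,
        1.59488115e-04,  1.14887203e-03, -9.37237522e-04]), 'tau': array([-9.40955942e-02, -9.35645914e+01, -1.79100271e+00, -2.64105070e+01,
        2.41757208e-02, -4.08682285e-02, -8.74090882e-03]), 'eef_pos': array([0.54816939, 0.18137595, 0.08086783]), 'ee_rot': array([ 3.14134116e+00, -7.32755383e-04,  7.35711152e-01]), 'force': array([ 0.15908774, -0.09764953,  0.47366439]), 'torque': array([-0.00243808, -0.03630283,  0.0005654 ]), 'grasp_force': 0.0, 'gripper_width': -0.00016834442784532795}
```

View pics/b5.png

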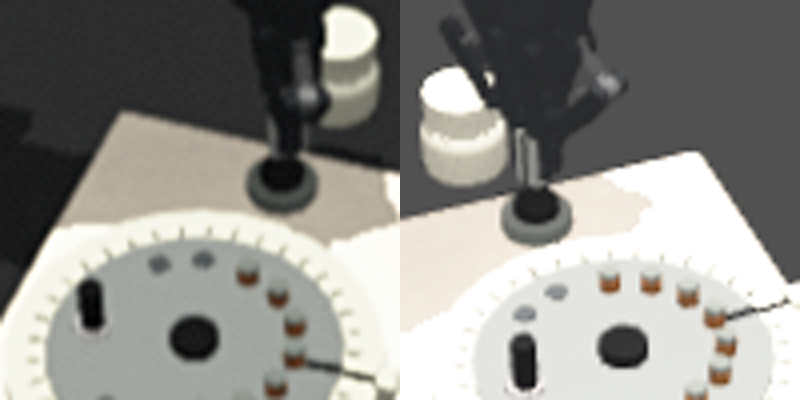

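The tip is centred over the button (scene crop (283,165), side crop (535,195)). I'll press slowly.

Emit:
{"op": "play_rows", "data": {
  "increments": [
    [[0, 0, -0.4], [0, 0, 0], 0],
    [[0, 0, -0.8], [0, 0, 0], 0],
    [[0, 0, -1.1], [0, 0, 0], 0],
    [[0, 0, -1.3], [0, 0, 0], 0],
    [[0, 0, -1.5], [0, 0, 0], 0],
    [[0, 0, -1.7], [0, 0, 0], 0],
    [[0, 0, -1.7], [0, 0, 0], 0]
  ]
}}

```text
time_s: 13.45
eef_pos: [0.5478, 0.1812, 0.0631]
ee_rot: [-3.141, 0.0, 0.736]
force: [-2.5, -0.4, 4.6]
gripper_width: 0.0003
grasp_force: 1.8
```

Emit:
{"op": "play_rows", "data": {
  "increments": [
    [[0, 0, -0.1], [0, 0, 0], 0],
    [[0, 0, -0.2], [0, 0, 0], 0],
    [[0, 0, -0.2], [0, 0, 0], 0]
  ]
}}

```text
time_s: 13.75
eef_pos: [0.5478, 0.1812, 0.0612]
ee_rot: [-3.142, 0.0, 0.736]
force: [-2.5, -1.1, 4.3]
gripper_width: -0.0003
grasp_force: 2.4
```

Force is about 4.5 N and the tip is still moving freely, so I'll press on to the stop.

Emit:
{"op": "play_rows", "data": {
  "increments": [
    [[0, 0, -0.1], [0, 0, 0], 0],
    [[0, 0, -0.15], [0, 0, 0], 0],
    [[0, 0, -0.15], [0, 0, 0], 0]
  ]
}}

```text
time_s: 14.05
eef_pos: [0.548, 0.1812, 0.0608]
ee_rot: [3.141, -0.0, 0.736]
force: [-8.8, -2.9, 23.0]
gripper_width: -0.0001
grasp_force: 11.7
```

Emit:
{"op": "play_rows", "data": {
  "increments": [
    [[0, 0, -0.1], [0, 0, 0], 0],
    [[0, 0, -0.15], [0, 0, 0], 0],
    [[0, 0, -0.15], [0, 0, 0], 0]
  ]
}}

```text
time_s: 14.35
eef_pos: [0.5481, 0.1814, 0.0604]
ee_rot: [3.141, -0.001, 0.736]
force: [-15.3, -5.0, 45.7]
gripper_width: -0.0003
grasp_force: 22.8
```

The force rose sharply to 46 N at z≈0.0605, so the button is bottomed out. Now I'll release it.

Emit:
{"op": "play_rows", "data": {
  "increments": [
    [[0, 0, 0.5], [0, 0, 0], 0],
    [[0, 0, 1.2], [0, 0, 0], 0],
    [[0, 0, 2.5], [0, 0, 0], 0],
    [[0, 0, 5], [0, 0, 0], 0],
    [[0, 0, 8], [0, 0, 0], 0],
    [[0, -3, 12], [0, 0, 0], 0],
    [[0, -7, 16], [0, 0, 0], 0],
    [[0, -11, 20], [0, 0, 0], 0]
  ]
}}

```text
time_s: 15.15
eef_pos: [0.5477, 0.0796, 0.2513]
ee_rot: [3.141, -0.001, 0.737]
force: [0.9, -0.5, 0.1]
gripper_width: 0.0003
grasp_force: 0.0
```

Emit:
{"op": "play_rows", "data": {
  "increments": [
    [[0, 0, 0], [0, 0, 0], 0],
    [[0, 0, 0], [0, 0, 0], 0],
    [[0, 0, 0], [0, 0, 0], 0]
  ]
}}

```text
time_s: 15.45
eef_pos: [0.5475, 0.0815, 0.2486]
ee_rot: [-3.141, 0.0, 0.737]
force: [0.5, 0.2, -0.7]
gripper_width: 0.0002
grasp_force: 0.0
```

```bash
python3 gap.py scene side wrist
python3 - <<'E'
from h import *
for n in('wrist','scene'):
    c=cam(n); save(c,n+'6.png')
    for q in('enter_button_top','spare_vial','solvent_bottle','cap_jar'):
        for d in r.spot_point(n,q)[:1]: print(n,q,d['conf'],atd(c,d['centre']).round(4))
E
```

```text
scene [19.82 19.79 19.63 19.28 18.99 18.68 18.64 18.16] [0.066 0.07  0.074 0.078 0.086 0.09  0.094 0.098]
side [16.03 16.05 16.1  15.97 15.42 16.04 15.58 16.26] [0.066 0.07  0.074 0.078 0.086 0.09  0.094 0.098]
wrist [17.69 17.67 17.67 17.7  17.16 17.18 17.1  17.23] [0.066 0.07  0.074 0.078 0.086 0.09  0.094 0.098]
wrist enter_button_top 0.9 [0.5455 0.179  0.0669]
wrist spare_vial 0.67 [ 0.5079 -0.0851  0.0611]
wrist solvent_bottle 0.74 [ 0.598  -0.1637  0.0408]
scene enter_button_top 0.5 [0.5427 0.1845 0.0687]
scene spare_vial 0.66 [ 0.5108 -0.0985  0.045 ]
scene cap_jar 0.69 [0.5171 0.2888 0.021 ]
```

View pics/wrist6.png

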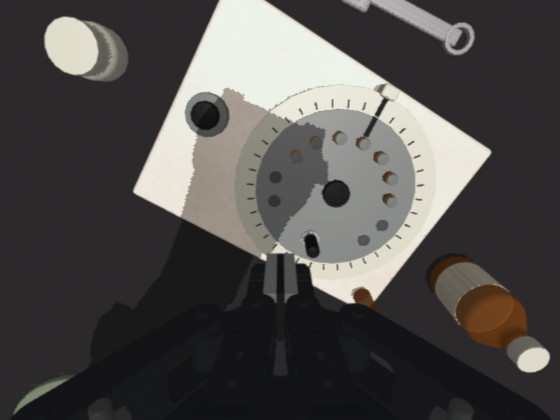

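The view shows the lines meeting at (375,118), the button out again at (205,115) with its top back at z≈0.067, and the bystanders undisturbed. I'm handing in.

```bash
python3 -c "
from cell import r
print(r.hand_in())"
```

```text
the job is handed in; nothing more can be done
None
```

The job is handed in: the carousel's index line is within about 0.5° (0.7 mm) of the target line, the button was then pressed to its stop (46 N peak) and came back out, and the ring and bystanders look unmoved.

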